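# Press a slicer bush home with locking pliers

### The job

Stand the pivot block in the nest between the jaws of the bench-mounted locking pliers, bush towards the moving jaw, and let go of it. Squeeze the pliers' handles together until they lock over centre and stay locked by themselves, so that the bush is pressed fully home by the jaws and not by your fingers; then press the release lever so that the pliers spring open, leaving the block in the nest. Feel your way: never load the pliers with more than 60 N in all, nor the slender release lever with more than 30 N, and leave the other things where they are.

Things in the scene. Friction and masses are not known exactly. Their poses are not given: they have to be found in the camera images.
- pliers: Steel locking C-pliers fixed on a stand bolted to the counter. Origin at counter height under the nest's middle. +x runs along the tool from handles to jaws, +y is the side of the moving jaw and handle, z up; the tool lies level, 75 mm up. The fixed handle is a rigid bar at y -24 to -14 mm, x -70 to -232 mm, 18 mm tall. Above the nest x -45 to +60, y -19 to +33 mm is open.
- nest (a point): Centre of the nest's floor between the jaws, 50 mm above the counter, axes as the pliers'. The nest is a shallow seat, 33 mm (x) by 39 mm (y), walls 4 mm high with sloped lead-ins up to 60 mm above the counter; the fixed jaw (face y -19.5 mm, top 90 mm up, lead-in to 96) is its -y wall. The block fits with 1.5 mm to spare on each side.
- block_center (a point): Centre of the loose upright aluminium pivot block, 30 mm (x) by 36 (y) by 50 tall, about 0.15 kg. On its +y face, half-way up, sticks out a brass bush with a flange 22 mm across. Grip it across x (30 mm), at least 10 mm above its centre, so that the fingers clear the nest's walls. In the nest its x, y, z axes must point as the pliers' do (bush to the moving jaw).
- bush (a joint): How far the bush is pressed into the block, m. At 0 the flange's outer face stands 12 mm from the block's face, at 0.008 the bush is fully home (flange, 4 mm thick, on the block). It is a tight fit: it takes about 12 N to slide and stays where it is.
- handle (a joint): Swing of the moving handle, rad, about a vertical pin at x -118, y +24 mm of the pliers: 0 open (a light spring holds it), 0.27 dead centre, 0.32 closed on its stop. With the block in the jaws, squeezing at the grip point takes up to about 18 N (a grip of 18 N on each side is enough), then it snaps over centre and stays locked beyond 0.27.
- handle_grip (a point): Middle of the moving handle bar (10 mm thick, 18 tall), 89 mm from its pin, 75 mm above the counter; moves with it. The handles measure about 58 mm over their outer faces here when open, 30 when locked. Only this handle moves, by about 28 mm to -y of the pliers; the other is fixed, so the middle between them shifts to -y by half of that.
- release (a joint): Angle of the release lever, rad: 0 at rest (light return spring), 0.30 at its hard stop. When the pliers are locked it pushes the moving handle back over centre at about 0.1; that takes about 3 N at the tab, after which it goes on almost freely to its stop.
- lever_tab (a point): Middle of the upright tab that ends the release lever, beyond the handles' ends: a plate 16 mm (x of the pliers), 6 thick (y), from 65 to 115 mm above the counter; this point is 100 mm up. Push it towards -y of the pliers (from the moving handle's side to the fixed one's); it travels about 22 mm to its stop, round a pin 73 mm towards the jaws.
Things that resemble listed ones, but are neither listed nor needed, are in the scene too. Several things look just like the part that bears block_center: the one meant starts farthest from the robot's base.

How it is judged:
By the outcome, as a careful person would: the job done as asked, in the order asked, and still so for the second after the job is handed in, with the robot touching nothing.
It also fails if it takes over 72 s, if anything falls off the work surface, if the arm or the gripper's body presses on something with over 40 N, if the wrist force passes 120 N, or if a joint passes its speed limit or range.

### The arm

A 6-joint arm with a two-finger parallel gripper is mounted at the origin on the work surface. World frame = base frame: x ahead of the robot, y to its left, z up, the work surface at z = 0. Lengths are in mm, angles in rad, forces in N, time in s.
With the tool pointing down it reaches from about 350 to 775 mm from the base axis. Payload 7.3 kg.
Tool frame: the origin (TCP) lies at the very end of the fingers, on their centre line; the grasp point (between the pads) lies 19 mm behind it; z points along the fingers, y is the line along which they close (so a half turn about z gives the same grasp; the last joint's range is limited). The gripper opens to 92 mm and grips with 3 to 60 N. Pads are 19 mm wide; open, the fingers measure 130 mm over their backs; the gripper's body (75 mm by 190 mm) begins 47 mm behind the grasp point.
Start: joints at [1.14, 0.342, 1.524, -0, 1.275, -0.146], TCP at [147.492, 503.876, 226.741] pointing down, gripper open.
Joint ranges: [-2.53, 2.53], [-0.77, 2.02], [0.04, 2.7], [-1, 4.14], [0.28, 2.66], [-3.11, 3.11]. Speed limits (rad/s): [2.57, 2.57, 3.14, 3.14, 3.14, 3.14].

### API

Orientations are given as [roll, pitch, yaw] about the fixed x, y, z axes, in that order (R = Rz(yaw) Ry(pitch) Rx(roll)).
In Python, from plant import bot gives the robot as it stands.
- The arm moves only by the tool apply_moves, never from a script. Its argument "motion" is text: rows parted by semicolons, each of 4 numbers parted by spaces: the shift along the tool's x, y, z in m, then the turn about the tool's z in degrees. A call has 1 to 8 rows; each row shifts and turns the commanded pose from where the row before left it, along the tool's axes as they then stand; what a row does not reach is not made up. A row lasts 1/8 s, in which the tool goes at most 62.5 mm and 10.7 degrees, less where a joint would pass 70% of its speed; a pose out of reach is approached as far as the arm can. A call with a gripper value outside its range is refused whole. "fingers" is the opening, from -1 (shut) to 1 (fully open), set as the call begins (left out, the last holds). The fingers move at their own pace and stop on an object; the grip force is fixed at half the most. Time passes only in rows, so rows that do not move let the fingers close. It gives the time, the measured TCP pose, the force, the opening and the grip force at its end, in the units of the state.
- bot.get_obs(): the state, without advancing time (a new reading comes with each control period).
- bot.capture(name): name is "side" or "top" or "wrist"; returns a dict with "img" (420x560x3 uint8, blue, green, red), "range_z" (420x560 float32, mm along the optical axis (not along the pixel's ray), 0 where there is no reading), "fx", "fy", "cx", "cy" (pixels), "world_from_camera" (4x4, takes a point from camera to world coordinates); the wrist camera has in their place "mount" (4x4, takes a point from camera to tool coordinates, whose origin is the TCP and whose axes are the flange's). Camera axes: x right, y down, z forward; pixel columns grow to the right and rows downward; lengths in mm; the calibration is good to about 2 mm. A picture is of the moment at which its call begins: read the wrist's pose just before it.
- bot.close_job(): hands the job in; it is judged then, once.
Trained networks look in a picture, given as the dict that the camera call returned (one of the last four; its "shot" number tells which), for a name from the list of things; names that differ only in an ending like _2 or _b are one class to them, and where a whole thing is asked for, a point or a joint stands for the part that bears it (a point fixed in the world has none). Each returns a list of dicts, best first, with "p" (0 to 1); they miss things now and then, are a little off and sometimes report something else, mostly with a low value. They report only what shows in the picture. A call takes as long as a camera call. They do not tell look-alikes from the thing itself.
- bot.cut_out(picture, thing): "pixels" (420x560 bool, what is visible of it) and "point" ([column, row] in pixels, amid what is visible of it).
The state is a dict: "time": time; "joint_positions": joint angles; "dq": joint speeds; "tau": joint torques, N m; "tool_pos": TCP position; "tcp_rot": TCP orientation; "contact_force": force on the tool from outside, world axes, zero at the start; "moment": the same for the moment, N m; "grip_width": finger opening in mm; "finger_force": force on a finger pad.
Only numpy, scipy, OpenCV 4.12 (cv2) and the standard library are available. Lean on these libraries where they do the work, as an engineer would, in place of code of your own. Each camera call takes 0.05 s, during which the arm holds its last target. There are 200 camera calls.

## Working session

There is one attempt and no reset: what is moved stays moved. The work goes in short steps, Python scripts to look and compute and a tool call to move; the robot and the scene stay as the last step left them, time stands still between calls to the robot, and variables do not carry over. Pictures are saved under pics/ and viewed, at most 10 in all, crops included, and the job is handed in when it is done.

Besides the shell and the picture viewer there is one more tool, called by a JSON object that holds its "api" and its "payload", one argument or row to a line. apply_moves: Moves the arm, as the interface text tells. Its arguments: {"type":"object","properties":{"motion":{"type":"string"},"fingers":{"type":"number"}},"required":["motion"]}

```bash
ls; mkdir -p pics; python3 - <<'E'
from plant import bot
import cv2,numpy as np,pickle
o=bot.get_obs();print(o)
a={}
for n in("top","side"):
    c=bot.capture(n);a[n]=c
    cv2.imwrite(f"pics/{n}0.png",c["img"])
    for t in("pliers","block_center","handle_grip","lever_tab","bush","release","handle"):
        try:
            for d in bot.cut_out(c,t):
                m=d["pixels"];z=c["range_z"];u,v=d["point"];
                vv,uu=np.nonzero(m&(z>0));Z=z[vv,uu]
                P=np.stack([(uu-c["cx"])/c["fx"]*Z,(vv-c["cy"])/c["fy"]*Z,Z,np.ones_like(Z)])
                W=(c["world_from_camera"]@P)[:3]
                print(n,t,round(d["p"],2),np.round(d["point"]),m.sum(),np.median(W,1).round(),W.min(1).round(),W.max(1).round())
        except Exception as e: print(n,t,e)
pickle.dump(a,open("a0.pkl","wb"))
E
```

```text
pics
{'time': 0.0, 'joint_positions': array([ 1.13997356e+00,  3.42734188e-01,  1.52501355e+00, -2.77920244e-05,
        1.27541626e+00, -1.45998318e-01]), 'dq': array([-0.00033235, -0.00053214, -0.0007947 , -0.00141585, -0.00081094,
        0.00137018]), 'tau': array([-3.85188478e-04, -4.31265843e+01, -2.44214523e+01,  7.14380457e-02,
        5.60346292e-02, -1.66327150e-04]), 'tool_pos': array([147.33101098, 503.47337199, 226.0402331 ]), 'tcp_rot': array([-3.14003416e+00, -2.02306454e-04,  2.85677616e+00]), 'contact_force': array([0.1213437 , 0.09358832, 0.55014826]), 'moment': array([ 0.03469224,  0.01563311, -0.01581219]), 'finger_force': 0.0, 'grip_width': 91.74539355215107}
top pliers 0.86 [300. 204.] 3500 [535. -31.  77.] [ 475. -136.   -7.] [659. 154. 117.]
top block_center 0.81 [149. 229.] 268 [486. 336.  48.] [464. 322.  -1.] [513. 357.  59.]
top block_center 0.8 [198. 232.] 254 [463. 214.  49.] [442. 193.  -4.] [488. 239.  57.]
top block_center 0.75 [168. 260.] 279 [408. 292.  48.] [384. 274.   2.] [434. 320.  55.]
top block_center 0.58 [206. 269.] 269 [376. 192.  49.] [34
[... 800 characters left out ...]
83.  54.]
side block_center 0.71 [246. 134.] 271 [484. 330.  32.] [463. 319.   1.] [512. 372.  54.]
side handle_grip 0.72 [295. 193.] 289 [537.  52.  83.] [530. -27.  66.] [565. 138.  96.]
side lever_tab 0.72 [266. 180.] 191 [494. 131.  79.] [481.  51.  -4.] [534. 216. 116.]
side lever_tab 0.67 [307. 232.] 4290 [531. -39.  58.] [ 472. -139.   -5.] [675. 227. 116.]
side bush 0.46 [243. 170.] 56 [446. 197.  28.] [437. 190.  15.] [458. 206.  38.]
side release 0.58 [261. 171.] 112 [488. 143.  80.] [481.  51.  -0.] [514. 216. 116.]
side handle 0.59 [265. 178.] 194 [495. 128.  78.] [481.  51.  -3.] [534. 220. 116.]
side handle 0.53 [296. 191.] 323 [537.  56.  83.] [530. -28.  -5.] [566. 200.  96.]
```

```bash
python3 - <<'E'
import cv2,numpy as np
a=cv2.imread("pics/top0.png")[130:310,120:390];cv2.imwrite("pics/t1.png",cv2.resize(a,None,fx=2.9,fy=2.9,interpolation=2))
E
```

```text
(no output)
```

View pics/t1.png

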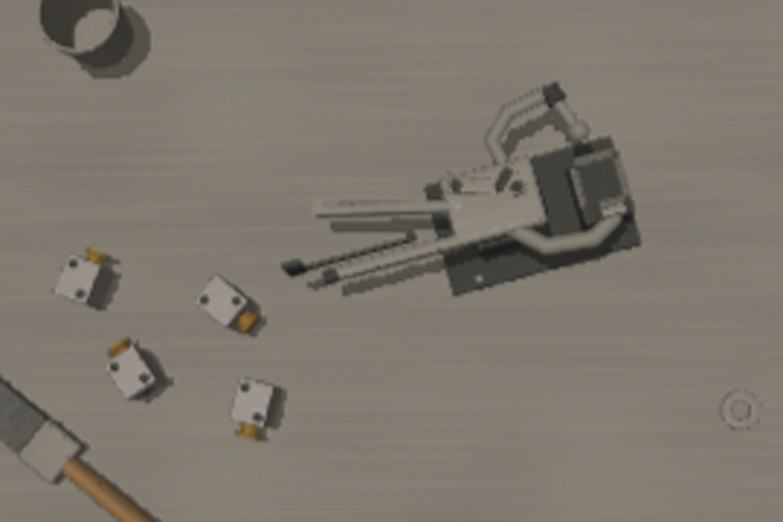

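View pics/side0.png

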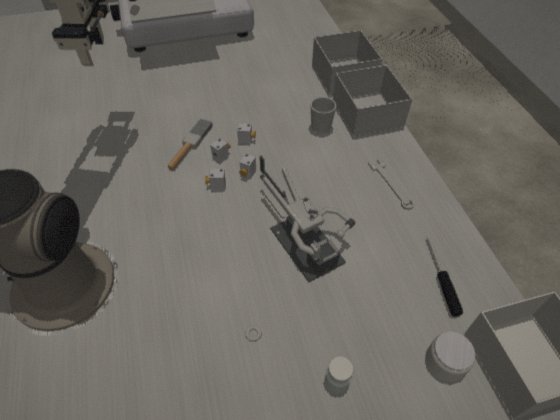

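Four look-alike blocks in the top picture: (149,229), (198,232), (168,260), (206,269). The first, r≈590 mm from the base, is the farthest; crop confirms it at (85,278), with the bush pointing up-right. The pliers' handles point left and the jaws right, so pliers yaw ≈ -75°. Next I'll take a near look at both with the wrist camera.

```bash
cat > h.py <<'E'
import numpy as np,cv2,sys
from plant import bot
def go(x,y,z,yawdeg):
    o=bot.get_obs();p=o["tool_pos"];psi=o["tcp_rot"][2]
    d=np.array([x,y,z])-p;c,s=np.cos(psi),np.sin(psi)
    t=np.array([c*d[0]+s*d[1],s*d[0]-c*d[1],-d[2]])/1000
    turn=-((yawdeg-np.degrees(psi)+180)%360-180)
    print("now",p.round(1),round(np.degrees(psi),1),"tool shift m (start axes)",t.round(4),"turn",round(turn,1))
def R(rpy):
    r,p,y=rpy;from_=__import__("scipy.spatial.transform",fromlist=["Rotation"]).Rotation
    return from_.from_euler("xyz",[r,p,y]).as_matrix()
def wrist():
    o=bot.get_obs();c=bot.capture("wrist");T=np.eye(4);T[:3,:3]=R(o["tcp_rot"]);T[:3,3]=o["tool_pos"]
    c["W"]=T@c["mount"];return c
def cloud(c,m=None):
    z=c["range_z"];ok=z>0
    if m is not None: ok&=m
    v,u=np.nonzero(ok);Z=z[v,u]
    P=np.stack([(u-c["cx"])/c["fx"]*Z,(v-c["cy"])/c["fy"]*Z,Z,np.ones_like(Z)])
    W=c["W"] if "W" in c else c["world_from_camera"]
    return (W@P)[:3].T,u,v
E
python3 - <<'E'
from h import *
c=wrist();print(c["mount"].round(2),c["fx"]); go(486,336,226,154)
go(480,240,330,164)
E
```

```text
[[  -0.     -0.96   -0.28   74.25]
 [   1.     -0.     -0.     -0.33]
 [   0.     -0.28    0.96 -157.78]
 [   0.      0.      0.      1.  ]] 358.3108196537665
now [147.5 503.9 226.8] 163.7 tool shift m (start axes) [-0.372  -0.066   0.0008] turn 9.7
now [147.5 503.9 226.8] 163.7 tool shift m (start axes) [-0.3933 -0.1598 -0.1032] turn -0.3
```

{"api": "apply_moves", "payload": {
  "motion": "-.0316 -.0229 -.0021 0;-.0316 -.0229 -.0021 0;-.0316 -.0229 -.0021 0;-.0316 -.0229 -.0021 0;-.0316 -.0229 -.0021 0;-.0316 -.0229 -.0021 0;-.0316 -.0229 -.0021 0;-.0316 -.0229 -.0021 0"
}}

```text
time: 1.85
tool_pos: [339.4, 256.0, 243.8]
tcp_rot: [3.141, 0.0, 2.857]
contact_force: [0.2, -0.1, -1.1]
grip_width: 91.6
finger_force: 0.0
```

{"api": "apply_moves", "payload": {
  "motion": "-.0316 -.0229 -.0021 0;-.0316 -.0229 -.0021 0;-.0316 -.0229 -.0021 0;-.0316 -.0229 -.0021 0;-.0316 -.0229 -.0021 0;-.0316 -.0229 -.0021 0;-.0316 -.0229 -.0021 0;-.0316 -.0229 -.0021 0;"
}}

```text
time: 2.85
tool_pos: [530.5, 9.1, 260.5]
tcp_rot: [3.141, 0.0, 2.857]
contact_force: [0.2, -0.9, -0.5]
grip_width: 91.4
finger_force: 0.0
```

```bash
sleep 1; python3 - <<'E'
from h import *
import pickle
print(bot.get_obs()["tool_pos"])
c=wrist();pickle.dump(c,open("w1.pkl","wb"));cv2.imwrite("pics/w1.png",c["img"])
for t in("pliers","handle_grip","lever_tab","handle","release"):
    for d in bot.cut_out(c,t):
        W,_,_=cloud(c,d["pixels"]);print(t,round(d["p"],2),np.round(d["point"]),len(W),np.median(W,0).round(1),np.percentile(W,3,0).round(),np.percentile(W,97,0).round())
E
```

```text
[530.50046516   9.05362731 260.47511766]
pliers 0.91 [259. 192.] 18206 [531.  -17.2  80.1] [ 483. -112.    7.] [611. 131.  91.]
handle_grip 0.78 [335. 180.] 2333 [537.4  59.7  83.6] [531. -20.   1.] [562. 135.  92.]
lever_tab 0.9 [392. 111.] 943 [491.9 127.7  80. ] [482.  57.   0.] [513. 156. 115.]
lever_tab 0.73 [559.  52.] 163 [486.2 326.    5.4] [470. 323.   1.] [496. 332.  13.]
handle 0.58 [332. 177.] 1965 [536.5  62.7  83.6] [531. -19.  73.] [560. 134.  92.]
release 0.6 [393. 115.] 957 [491.9 125.7  80. ] [482.  58.   1.] [512. 156. 115.]
```

View pics/w1.png

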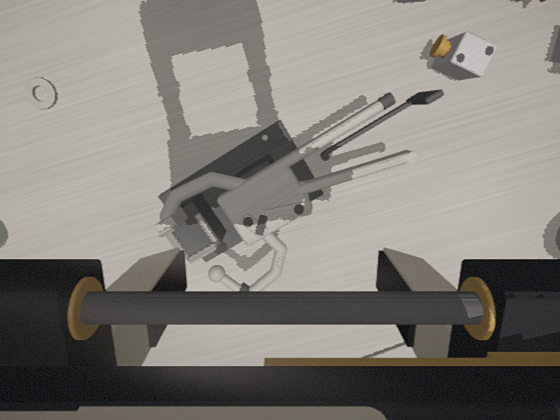

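```bash
python3 - <<'E'
from h import *
import pickle
c=pickle.load(open("w1.pkl","rb"));W,u,v=cloud(c)
# fixed handle: between pixel (385,100) and (320,145)
k=(W[:,2]>79)&(W[:,2]<90)
m=np.zeros((420,560),np.uint8);cv2.line(m,(318,143),(383,103),1,22);cv2.line(m,(345,150),(430,100),0,6)
k1=k&(m[v,u]>0);P=W[k1];print(len(P),P.mean(0))
for _ in range(4):
    ctr=P.mean(0);d=np.linalg.svd((P-ctr)[:,:2])[2][0] if len(P)<6000 else None
    d*=-np.sign(d[1]);n=np.array([-d[1],d[0]]);r=(P-ctr)[:,:2]@n;P=P[abs(r-np.median(r))<6]
yaw=np.arctan2(d[1],d[0]);print("yaw",np.degrees(yaw),"width",np.percentile(r,[1,99]), "z",np.median(P[:,2]))
a=(P[:,:2]@d);print("along",a.min(),a.max(), "n mid",(np.percentile(P[:,:2]@n,[2,98])).mean())
# origin: handle centre y=-19, end x=-232
ox=a.min()+232;oy=(np.percentile(P[:,:2]@n,[2,98])).mean()+19
O=ox*d+oy*n;print("origin",O)
Q=np.c_[(W[:,:2]-O)@np.c_[d,n],W[:,2]]
pickle.dump((O,yaw),open("pl.pkl","wb"))
# height map
H=np.zeros((200,360),np.float32)
i=((Q[:,1]+100)).astype(int);j=(Q[:,0]+270).astype(int);ok=(i>=0)&(i<200)&(j>=0)&(j<360)&(Q[:,2]<125)
np.maximum.at(H,(i[ok],j[ok]),Q[ok,2])
im=cv2.applyColorMap((np.clip(H,0,125)*2).astype(np.uint8),cv2.COLORMAP_JET)[::-1]
im=cv2.resize(im,None,fx=2.2,fy=2.2,interpolation=0)
# overlay model (nest)
def px(x,y): return int((x+270)*2.2),int((99-y)*2.2)
cv2.rectangle(im,px(-16.5,19.5),px(16.5,-19.5),(255,255,255),1)
cv2.rectangle(im,px(-232,-14),px(-70,-24),(255,255,255),1);cv2.circle(im,px(-118,24),3,(255,255,255),1)
cv2.imwrite("pics/hm.png",im)
E
```

```text
1077 [490.66781399  85.28536976  82.83221751]
yaw -75.25239793228047 width [-4.67802685  5.2399931 ] z 83.2574482755549
along -2.328096082652212 84.99246225262931 n mid 496.16685379471244
origin [556.66112149 -90.9640947 ]
```

View pics/hm.png

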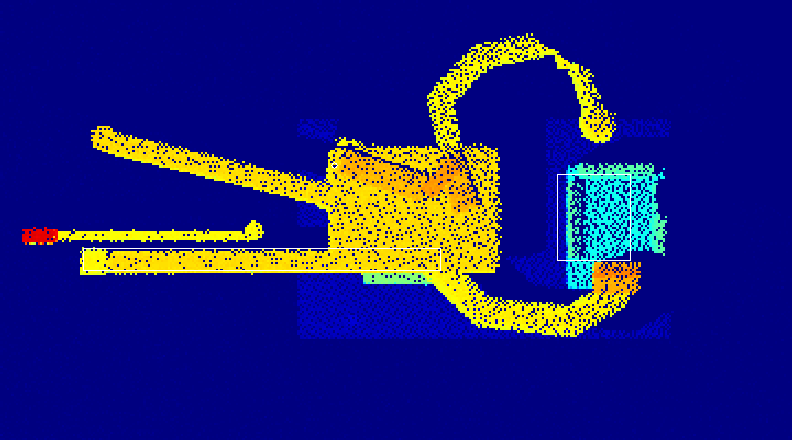

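```bash
python3 - <<'E'
from h import *
import pickle
c=pickle.load(open("w1.pkl","rb"));W,u,v=cloud(c);O,yaw=pickle.load(open("pl.pkl","rb"))
d=np.array([np.cos(yaw),np.sin(yaw)]);n=np.array([-d[1],d[0]])
Q=np.c_[(W[:,:2]-O)@np.c_[d,n],W[:,2]]
def prof(ax,lo,hi,r,st=1.5):
    o=1-ax;s=Q[(Q[:,o]>lo)&(Q[:,o]<hi)&(Q[:,2]<125)]
    print(" ".join(f"{b:.0f}:{np.median(q[:,2]):.0f}" for b in np.arange(*r,st) if len(q:=s[abs(s[:,ax]-b)<st/2])>3))
prof(0,-12,12,(-20,45));prof(1,4,16,(-35,40));prof(0,-28,-21,(-20,45))
for t,s in(("tab",(Q[:,2]>110)&(Q[:,0]<-240)&(Q[:,2]<125)),("jaw",(Q[:,2]>85)&(Q[:,2]<100)&(Q[:,0]>-15)&(Q[:,0]<30)&(Q[:,1]<-15)),("ball",(Q[:,2]>60)&(Q[:,0]>-8)&(Q[:,0]<30)&(Q[:,1]>30)&(Q[:,1]<60))):
    print(t,np.percentile(Q[s],[2,50,98],axis=0).round(1).tolist())
E
```

```text
-20:7 -18:8 -17:8 -16:8 -14:8 -12:31 -11:47 -10:59 -8:57 -6:55 -5:51 -4:50 -2:50 -0:50 1:50 2:50 4:49 6:50 7:50 8:50 10:50 12:50 13:50 14:50 16:50 18:50 19:50 20:50 22:50 24:50 25:50 26:52 28:56 30:58 31:60 32:59
-35:81 -34:82 -32:89 -30:31 -29:89 -28:89 -26:90 -24:96 -23:95 -22:93 -20:91 -17:50 -16:49 -14:49 -12:50 -11:50 -10:50 -8:50 -6:50 -5:50 -4:50 -2:50 -0:50 1:50 2:50 4:50 6:50 7:50 8:50 10:50 12:49 13:50 14:50 16:50 18:50 19:50 20:55 22:57 24:59 25:59 36:8 37:43 38:8
-20:8 -18:8 -17:8 -16:7 -14:8 -12:28 -11:34 -10:50 -8:50 -6:50 -5:50 -4:50 -2:50 -0:73 1:74 2:92 4:94 6:93 7:93 8:93 10:90 12:94 13:93 14:93 16:92 18:90 19:94
tab [[-259.5, -9.9, 110.8], [-251.5, -7.5, 114.3], [-244.8, -4.2, 116.4]]
jaw [[0.0, -33.1, 85.7], [8.8, -26.2, 90.0], [19.6, -19.7, 96.2]]
ball [[-7.2, 36.2, 72.8], [-1.5, 44.9, 79.9], [7.9, 59.1, 84.0]]
```

Nest: floor found at z=50, measured centre x≈+10.3 in my trial frame, so I shift the origin. Now a near look at the block.

{"api": "apply_moves", "payload": {
  "motion": ".0168 .0377 .0125 0;.0168 .0377 .0125 0;.0168 .0377 .0125 0;.0168 .0377 .0125 0;.0168 .0377 .0125 0;.0168 .0377 .0125 0;.0168 .0377 .0125 0;.0168 .0377 .0125 0"
}}

```text
time: 4.15
tool_pos: [484.1, 339.5, 160.3]
tcp_rot: [3.141, 0.0, 2.858]
contact_force: [0.5, 0.3, -0.4]
grip_width: 91.5
finger_force: 0.0
```

{"api": "apply_moves", "payload": {
  "motion": "0 0 0 9.7;0 0 0 0;0 0 0 0"
}}

```text
time: 4.53
tool_pos: [485.2, 337.5, 160.8]
tcp_rot: [3.141, 0.0, 2.691]
contact_force: [0.4, -0.9, -0.2]
grip_width: 91.8
finger_force: 0.0
```

```bash
python3 - <<'E'
from h import *
import pickle
O,yaw=pickle.load(open("pl.pkl","rb"));d=np.array([np.cos(yaw),np.sin(yaw)]);pickle.dump((O+10.3*d,yaw),open("pl.pkl","wb"));print(O+10.3*d)
c=wrist();pickle.dump(c,open("w2.pkl","wb"));cv2.imwrite("pics/w2.png",c["img"])
W,u,v=cloud(c)
near=np.hypot(W[:,0]-486,W[:,1]-336)<45
k=near&(W[:,2]>46)&(W[:,2]<56)
r=cv2.minAreaRect(W[k][:,:2].astype(np.float32));print("top",k.sum(),r,W[k][:,2].mean())
b=W[near&(W[:,2]>15)&(W[:,2]<42)];print("lower pts mean",b.mean(0),len(b))
i,j=u[k],v[k];print("px",i.min(),i.max(),j.min(),j.max())
for t in("block_center","bush"):
    for q in bot.cut_out(c,t):
        P,_,_=cloud(c,q["pixels"]);print(t,round(q["p"],2),np.round(q["point"]),np.median(P,0).round(1))
E
```

```text
[ 559.28310468 -100.92477761]
top 1718 ((483.4931640625, 342.79168701171875), (30.06461524963379, 36.35968017578125), 68.44270324707031) 49.61903153886973
lower pts mean [485.19248685 342.30392583  30.84249556] 389
px 266 306 178 224
block_center 0.91 [141. 232.] [458.7 225.2  47.4]
block_center 0.87 [193. 134.] [406.  300.9  49.3]
block_center 0.7 [ 59. 159.] [377.6 203.8  48.1]
block_center 0.58 [290. 199.] [481.1 343.   49.4]
bush 0.91 [217. 146.] [423.3 311.   32. ]
bush 0.85 [ 56. 131.] [354.9 203.3  31.8]
bush 0.48 [294. 223.] [507.9 334.3  33.5]
bush 0.46 [114. 223.] [443.2 201.9  32.3]
```

View pics/w2.png

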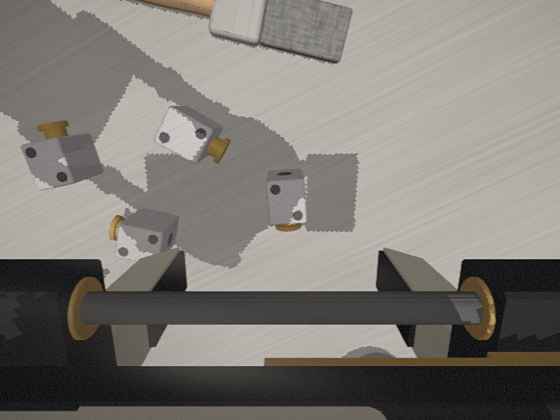

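Block (287,190) has its bush at (288,227). The measured top is 30.1×36.4 mm at z 49.6, which matches, and its centre is (483.5,342.8) with bush direction -21.6°.

```bash
python3 - <<'E'
from h import *
go(483.5,342.8,20,158.4)
E
```

```text
now [485.6 337.1 160.7] 154.0 tool shift m (start axes) [0.0044 0.0042 0.1407] turn -4.4
```

{"api": "apply_moves", "payload": {
  "motion": ".0044 .0042 0 0;0 0 0.02 -4.4;0 0 0.03 0;0 0 .03 0;0 0 .03 0;0 0 .02 0;0 0 .0107 0;0 0 0 0",
  "fingers": 0.4
}}

```text
time: 5.68
tool_pos: [483.2, 343.1, 19.2]
tcp_rot: [-3.141, -0.001, 2.764]
contact_force: [-0.1, 0.1, 0.9]
grip_width: 64.1
finger_force: 0.0
```

{"api": "apply_moves", "payload": {
  "motion": "0 0 0 0;0 0 0 0;0 0 0 0;0 0 0 0;0 0 0 0;0 0 0 0",
  "fingers": -1
}}

```text
time: 6.42
tool_pos: [483.6, 343.2, 20.0]
tcp_rot: [3.141, 0.0, 2.764]
contact_force: [-1.4, -0.4, 2.5]
grip_width: 29.9
finger_force: 30.0
```

{"api": "apply_moves", "payload": {
  "motion": "0 0 -.02 0;0 0 -.03 0;0 0 -.04 0;0 0 -.04 0;0 0 -.01 0;0 0 0 0"
}}

```text
time: 7.18
tool_pos: [483.2, 343.0, 159.0]
tcp_rot: [-3.141, -0.0, 2.764]
contact_force: [-0.0, 0.3, -2.3]
grip_width: 29.7
finger_force: 30.0
```

```bash
python3 - <<'E'
from h import *
go(559.3,-100.9,160,194.75); print(bot.get_obs()["contact_force"],bot.get_obs()["grip_width"])
E
```

```text
now [483.2 343.  159. ] 158.4 tool shift m (start axes) [-0.2343 -0.3846 -0.001 ] turn -36.4
[-0.04071786  0.3424649  -2.3032603 ] 29.6893093856434
```

{"api": "apply_moves", "payload": {
  "motion": "-.0195 -.032 0 0;-.0195 -.032 0 0;-.0195 -.032 0 0;-.0195 -.032 0 0;-.0195 -.032 0 0;-.0195 -.032 0 0;-.0195 -.032 0 0;-.0195 -.032 0 0"
}}

```text
time: 8.18
tool_pos: [533.0, 46.5, 157.2]
tcp_rot: [-3.14, -0.004, 2.764]
contact_force: [0.6, 0.8, -2.2]
grip_width: 30.0
finger_force: 30.0
```

{"api": "apply_moves", "payload": {
  "motion": "-.0195 -.032 0 0;-.0195 -.032 0 0;-.0195 -.032 0 0;-.0195 -.032 0 0;0 0 0 -9.1;0 0 0 -9.1;0 0 0 -9.1;0 0 0 -9.1"
}}

```text
time: 9.18
tool_pos: [558.3, -99.8, 156.9]
tcp_rot: [3.139, -0.004, -2.879]
contact_force: [0.4, 0.1, -1.7]
grip_width: 29.6
finger_force: 30.0
```

{"api": "apply_moves", "payload": {
  "motion": "0 0 0 0;0 0 0 0"
}}

```text
time: 9.43
tool_pos: [559.0, -99.9, 158.4]
tcp_rot: [3.14, -0.002, -2.887]
contact_force: [-0.4, 0.6, -2.0]
grip_width: 29.9
finger_force: 30.0
```

```bash
python3 - <<'E'
from h import *
import pickle
O,yaw=pickle.load(open("pl.pkl","rb"))
go(559.3,-100.9,160,194.75)
c=wrist();pickle.dump(c,open("w3.pkl","wb"));cv2.imwrite("pics/w3.png",c["img"])
W,u,v=cloud(c);d=np.array([np.cos(yaw),np.sin(yaw)]);n=np.array([-d[1],d[0]])
Q=np.c_[(W[:,:2]-O)@np.c_[d,n],W[:,2]]
k=(Q[:,2]>180)&(Q[:,2]<195)&(abs(Q[:,0])<17)&(abs(Q[:,1])<30)
print("held block top",k.sum(),np.percentile(Q[k],[1,50,99],axis=0).round(1).tolist())
P=Q[k]; 
if k.sum()>50: print(cv2.minAreaRect(P[:,:2].astype(np.float32)))
def prof(ax,lo,hi,r,st=2):
    o=1-ax;s=Q[(Q[:,o]>lo)&(Q[:,o]<hi)&(Q[:,2]<125)]
    print(" ".join(f"{b:.0f}:{np.median(q[:,2]):.0f}" for b in np.arange(*r,st) if len(q:=s[abs(s[:,ax]-b)<st/2])>3))
prof(0,-12,12,(-35,35));prof(1,-8,8,(-35,40));prof(0,-28,-21,(-35,35))
E
```

```text
now [559.  -99.9 158.4] -165.4 tool shift m (start axes) [-0.0001 -0.001  -0.0016] turn -0.1
held block top 4052 [[-16.0, -18.3, 180.6], [-0.6, -10.1, 188.0], [16.3, 16.8, 192.9]]
((0.04678916931152344, -0.40789794921875), (36.35009765625, 33.98336410522461), 89.66901397705078)
-35:8 -33:8 -31:8 -29:8 -27:8 -25:8 -21:59 -19:57 -17:55 -15:50 -13:50 -11:50 -9:50 -7:50 -5:49 -3:50 -1:50 1:50 3:50 5:50 7:50 9:50 11:50 13:50 15:50 17:55 19:58 21:60 23:59 27:-0 29:-0 31:-0 33:-0
-35:81 -33:85 -31:90 -29:90 -27:90 -25:95 -23:95 -21:92 -19:90 -9:50 -7:50 -5:49 -3:50 -1:50 1:50 3:50 5:50 7:50 9:50 11:49
-35:8 -33:8 -31:8 -29:8 -27:8 -25:8 -21:49 -19:50 -17:50 -15:50 -13:50 -11:50 -9:93 -7:91 -5:93 -3:93 -1:92 1:92 3:93 5:93 7:93 9:92 11:88 13:50 15:50 17:50 19:50 21:50 25:0 27:-0 29:-0 31:-0 33:-1
```

View pics/w3.png

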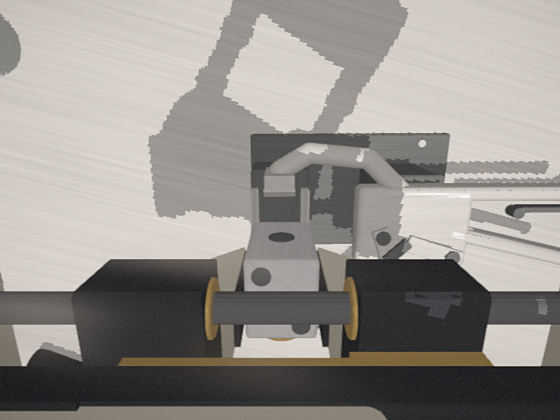

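Picture: the held block at (282,275), with its bush towards the bottom (+y), sits just over the nest at (282,210). It is square to the nest and within about 1 mm.

{"api": "apply_moves", "payload": {
  "motion": "-.0004 -.001 0 -0.1;0 0 .02 0;0 0 .02 0;0 0 .015 0;0 0 .01 0;0 0 .005 0;0 0 0 0;0 0 0 0"
}}

```text
time: 10.48
tool_pos: [560.5, -101.1, 90.2]
tcp_rot: [-3.141, 0.001, -2.882]
contact_force: [0.6, 0.0, -1.9]
grip_width: 29.8
finger_force: 30.0
```

{"api": "apply_moves", "payload": {
  "motion": "0 0 .003 0;0 0 .003 0;0 0 .003 0;0 0 0 0;0 0 0 0"
}}

```text
time: 11.1
tool_pos: [560.2, -101.0, 80.6]
tcp_rot: [3.142, 0.0, -2.882]
contact_force: [0.7, 0.5, -1.6]
grip_width: 30.3
finger_force: 30.0
```

{"api": "apply_moves", "payload": {
  "motion": ".0003 0 .002 0;0 0 .002 0;0 0 .002 0;0 0 .002 0;0 0 0 0;0 0 0 0"
}}

```text
time: 11.85
tool_pos: [559.9, -101.0, 72.6]
tcp_rot: [3.142, 0.0, -2.882]
contact_force: [0.0, 0.1, -0.6]
grip_width: 30.0
finger_force: 30.0
```

{"api": "apply_moves", "payload": {
  "motion": "0 0 .001 0;0 0 .001 0;0 0 0 0;0 0 0 0"
}}

```text
time: 12.35
tool_pos: [559.8, -101.0, 70.6]
tcp_rot: [3.142, 0.0, -2.882]
contact_force: [0.7, -0.4, -1.6]
grip_width: 30.1
finger_force: 30.0
```

{"api": "apply_moves", "payload": {
  "motion": "0 0 .0005 0;0 0 .0005 0;0 0 0 0;0 0 0 0"
}}

```text
time: 12.85
tool_pos: [559.9, -101.0, 70.0]
tcp_rot: [-3.141, 0.0, -2.882]
contact_force: [-1.7, -0.5, 3.9]
grip_width: 30.1
finger_force: 30.0
```

Contact at exactly the seated height. Releasing with a small opening.

{"api": "apply_moves", "payload": {
  "motion": "0 0 0 0;0 0 0 0;0 0 0 0;0 0 0 0",
  "fingers": -0.1
}}

```text
time: 13.35
tool_pos: [559.9, -101.0, 69.5]
tcp_rot: [3.141, 0.0, -2.882]
contact_force: [0.1, -0.6, 0.3]
grip_width: 41.5
finger_force: 0.0
```

{"api": "apply_moves", "payload": {
  "motion": "0 0 -.005 0;0 0 -.01 0;0 0 -.02 0;0 0 -.03 0;0 0 -.03 0;0 0 -.03 0;0 0 0 0;0 0 0 0"
}}

```text
time: 14.35
tool_pos: [559.4, -100.9, 194.2]
tcp_rot: [3.141, -0.001, -2.882]
contact_force: [-0.5, -0.8, -0.2]
grip_width: 41.5
finger_force: 0.0
```

```bash
python3 - <<'E'
from h import *
import pickle
O,yaw=pickle.load(open("pl.pkl","rb"))
d=np.array([np.cos(yaw),np.sin(yaw)]);n=np.array([-d[1],d[0]])
c=wrist();cv2.imwrite("pics/w4.png",c["img"])
W,u,v=cloud(c);Q=np.c_[(W[:,:2]-O)@np.c_[d,n],W[:,2]]
k=(Q[:,2]>97)&(Q[:,2]<105)&(abs(Q[:,0])<25)&(abs(Q[:,1])<30)
print("top",np.percentile(Q[k],[1,50,99],axis=0).round(1).tolist(),cv2.minAreaRect(Q[k][:,:2].astype(np.float32)))
k=(Q[:,2]>60)&(Q[:,2]<90)&(abs(Q[:,0])<14)&(Q[:,1]>19)&(Q[:,1]<70);print("bush/jaw",np.percentile(Q[k],[1,50,99],axis=0).round(1).tolist() if k.sum() else 0)
k=(Q[:,2]>70)&(Q[:,2]<92)&(Q[:,0]>-245)&(Q[:,0]<-180)&(abs(Q[:,1])<60)
for x in(-230,-220,-206,-190):
    q=Q[k&(abs(Q[:,0]-x)<3)];print(x,np.unique(np.round(q[:,1]/2)*2,return_counts=True))
k=(Q[:,2]>105)&(Q[:,0]<-240)&(Q[:,0]>-300)&(abs(Q[:,1])<60)&(Q[:,2]<120);print("tab",k.sum(),np.percentile(Q[k],[2,50,98],axis=0).round(1).tolist() if k.sum() else 0)
g=O-206*d-9*n;print("grip",g);go(*g,180,104.75)
E
```

```text
top [[-14.4, -17.5, 97.3], [0.3, -0.7, 99.6], [15.0, 18.2, 101.3]] ((0.47511959075927734, -3.5536327362060547), (29.894468307495117, 44.45538330078125), 0.7640406489372253)
bush/jaw [[-14.0, 24.8, 74.1], [-7.1, 40.3, 81.0], [9.9, 65.9, 86.1]]
-230 (array([30.]), array([5]))
-220 (array([-24., -10.,  -8.,  -6.,  28.,  30.,  32.,  34.,  36.,  38.]), array([ 3, 12,  4,  5, 28, 18, 18, 20, 13,  6]))
-206 (array([-24., -22., -20., -18., -16., -14., -10.,  -8.,  -6.,  24.,  26.,
        28.,  30.,  32.,  34.,  36.]), array([34, 22, 21, 18, 15,  7, 14, 26, 20, 20, 21, 18, 21, 16,  9,  1]))
-190 (array([-24., -22., -20., -18., -16., -14., -10.,  -8.,  -6.,  20.,  22.,
        24.,  26.,  28.,  30.,  32.]), array([35, 22, 21, 19, 16,  8, 19, 24, 20, 19, 25, 17, 15, 18, 12,  1]))
tab 0 0
grip [498.13993142  95.9978274 ]
now [ 559.2 -100.8  193.7] -165.1 tool shift m (start axes) [0.0085 0.2059 0.0137] turn 90.1
```

View pics/w4.png

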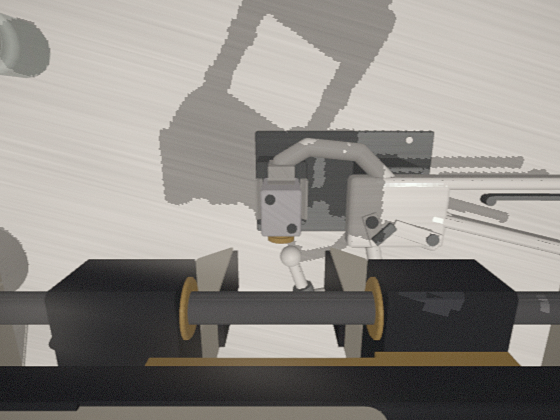

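Block stands square in the nest at (280,208), its bush (280,240) facing the moving jaw (290,256). Now I'll go over the handles.

{"api": "apply_moves", "payload": {
  "motion": ".0009 .0412 0 0;.0009 .0412 0 0;.0009 .0412 0 0;.0009 .0412 0 0;.0009 .0411 0 0;0 0 0 10;0 0 0 10;0 0 0 10",
  "fingers": 1
}}

```text
time: 15.4
tool_pos: [501.9, 97.0, 193.4]
tcp_rot: [-3.141, -0.002, 2.872]
contact_force: [1.5, -0.5, -1.0]
grip_width: 91.8
finger_force: 0.0
```

{"api": "apply_moves", "payload": {
  "motion": "0 0 0 10;0 0 0 10;0 0 0 10;0 0 0 10;0 0 0 10;0 0 0 10.1;0 0 0 0;0 0 0 0"
}}

```text
time: 16.4
tool_pos: [502.3, 96.8, 194.0]
tcp_rot: [-3.14, -0.0, 1.832]
contact_force: [-0.4, -0.2, 0.1]
grip_width: 91.8
finger_force: 0.0
```

```bash
cat >> h.py <<'E'
def gop(x,y,z,rel=90):
    import pickle
    O,yaw=pickle.load(open("pl.pkl","rb"));d=np.array([np.cos(yaw),np.sin(yaw)]);n=np.array([-d[1],d[0]])
    p=bot.get_obs()["tool_pos"][:2]-O;print("in pliers",(p@d).round(1),(p@n).round(1))
    go(*(O+x*d+y*n),z,104.75)
E
python3 - <<'E'
from h import *
gop(-206,-5,60); print(bot.get_obs()["grip_width"],bot.get_obs()["joint_positions"].round(2))
E
```

```text
in pliers -205.7 -4.8
now [502.3  96.8 194. ] 105.0 tool shift m (start axes) [ 0.0003 -0.0002  0.134 ] turn 0.2
91.83179548048663 [ 0.04  0.35  1.61  0.    1.18 -0.22]
```

{"api": "apply_moves", "payload": {
  "motion": "0 0 .03 .2;0 0 .03 0;0 0 .025 0;0 0 .01 0;0 0 0 0;0 0 0 0"
}}

```text
time: 17.15
tool_pos: [503.3, 96.8, 100.5]
tcp_rot: [3.14, 0.0, 1.826]
contact_force: [0.7, 0.7, 0.1]
grip_width: 91.8
finger_force: 0.0
```

{"api": "apply_moves", "payload": {
  "motion": "0 0 .004 0;0 0 .006 0;0 0 .01 0;0 0 .01 0;0 0 .01 0;0 0 0 0"
}}

```text
time: 17.9
tool_pos: [502.0, 96.8, 58.5]
tcp_rot: [-3.14, -0.001, 1.825]
contact_force: [-0.1, 0.4, -0.1]
grip_width: 91.8
finger_force: 0.0
```

{"api": "apply_moves", "payload": {
  "motion": "0 0 0 0;0 0 0 0",
  "fingers": 0.5
}}

```text
time: 18.15
tool_pos: [503.4, 96.9, 60.0]
tcp_rot: [3.14, 0.0, 1.825]
contact_force: [2.4, 1.0, -0.1]
grip_width: 76.3
finger_force: 0.9
```

{"api": "apply_moves", "payload": {
  "motion": "0 0 0 0;0 0 0 0",
  "fingers": 0.2
}}

```text
time: 18.4
tool_pos: [505.4, 97.7, 60.4]
tcp_rot: [3.135, -0.0, 1.825]
contact_force: [11.9, 8.1, -7.2]
grip_width: 57.5
finger_force: 5.9
```

{"api": "apply_moves", "payload": {
  "motion": "0 -.001 0 0;0 -.001 0 0;0 0 0 0",
  "fingers": 0
}}

```text
time: 18.77
tool_pos: [503.9, 97.3, 60.4]
tcp_rot: [3.134, 0.0, 1.825]
contact_force: [9.0, 5.4, -5.1]
grip_width: 46.4
finger_force: 5.3
```

{"api": "apply_moves", "payload": {
  "motion": "0 -.001 0 0;0 -.001 0 0;0 -.001 0 0;0 0 0 0",
  "fingers": -0.1
}}

```text
time: 19.27
tool_pos: [499.6, 95.7, 60.3]
tcp_rot: [3.137, 0.001, 1.825]
contact_force: [5.5, 1.1, -2.0]
grip_width: 41.2
finger_force: 2.7
```

{"api": "apply_moves", "payload": {
  "motion": "0 0 0 0;0 0 0 0;0 0 0 0",
  "fingers": -0.2
}}

```text
time: 19.65
tool_pos: [497.1, 95.5, 59.5]
tcp_rot: [-3.14, -0.0, 1.825]
contact_force: [0.0, -0.7, 0.3]
grip_width: 36.9
finger_force: 0.0
```

Force rose to ~14 N and then dropped to 0, so the pliers probably snapped over centre. I'll open, rise and check.

{"api": "apply_moves", "payload": {
  "motion": "0 0 0 0;0 0 0 0;0 0 0 0;0 0 -.02 0;0 0 -.03 0;0 0 -.03 0;0 0 -.03 0;0 0 -.03 0",
  "fingers": 0.4
}}

```text
time: 20.65
tool_pos: [497.6, 95.5, 200.6]
tcp_rot: [-3.142, -0.0, 1.825]
contact_force: [0.6, -1.7, -0.5]
grip_width: 64.3
finger_force: 0.0
```

{"api": "apply_moves", "payload": {
  "motion": "0 0 0 0;0 0 0 0",
  "fingers": -1
}}

```text
time: 20.9
tool_pos: [497.2, 95.5, 198.8]
tcp_rot: [-3.14, -0.0, 1.825]
contact_force: [-0.5, -0.5, -0.5]
grip_width: 49.0
finger_force: 0.0
```

```bash
cat > m.py <<'E'
from h import *
import pickle
O,yaw=pickle.load(open("pl.pkl","rb"))
d=np.array([np.cos(yaw),np.sin(yaw)]);n=np.array([-d[1],d[0]])
def m(c,nm):
    W,u,v=cloud(c);Q=np.c_[(W[:,:2]-O)@np.c_[d,n],W[:,2]]
    print(nm)
    for x in(-225,-206,-190,-170):
        q=Q[(Q[:,2]>70)&(Q[:,2]<92)&(abs(Q[:,0]-x)<3)&(abs(Q[:,1])<50)];print(x,[f"{a:.0f}:{b}" for a,b in zip(*np.unique(np.round(q[:,1]/2)*2,return_counts=True))])
    k=(Q[:,2]>103)&(Q[:,0]<-240)&(Q[:,0]>-290)&(abs(Q[:,1])<40)&(Q[:,2]<120);print("tab",k.sum(),np.percentile(Q[k],[2,50,98],axis=0).round(1).tolist() if k.sum() else 0)
    k=(Q[:,2]>60)&(Q[:,2]<90)&(abs(Q[:,0])<14)&(Q[:,1]>18)&(Q[:,1]<70);print("bush/jaw",np.percentile(Q[k],[1,50,99],axis=0).round(1).tolist() if k.sum() else 0)
    k=(Q[:,2]>97)&(Q[:,2]<105)&(abs(Q[:,0])<25)&(abs(Q[:,1])<30)
    print("top",k.sum(),np.percentile(Q[k],[1,50,99],axis=0).round(1).tolist() if k.sum() else 0)
import sys
c=wrist();m(c,"wrist");cv2.imwrite(f"pics/{sys.argv[1]}w.png",c["img"])
c=bot.capture("top");m(c,"top");cv2.imwrite(f"pics/{sys.argv[1]}t.png",c["img"])
gop(-262,5,180)
E
python3 m.py w5
```

```text
wrist
-225 ['-24:8', '-22:24', '-20:16', '-18:24', '-16:21', '-14:8', '-8:16', '-6:16', '-4:20', '-2:23', '0:16', '2:23', '4:16']
-206 ['-24:6', '-22:14', '-20:21', '-18:14', '-16:21', '-14:11', '-8:15', '-6:14', '-4:16', '-2:15', '0:21', '2:21', '4:15', '6:16']
-190 ['-24:6', '-22:14', '-20:21', '-18:13', '-16:21', '-14:15', '-8:14', '-6:14', '-4:7', '-2:7', '-0:21', '2:15', '4:20', '6:15', '8:8']
-170 ['-24:2', '-22:20', '-20:14', '-18:21', '-16:15', '-14:12', '-8:13', '-6:14', '-4:19', '-2:11', '0:13', '2:12', '4:21', '6:15', '8:13', '10:7']
tab 215 [[-270.3, -9.5, 108.8], [-263.1, -6.9, 114.3], [-255.2, -4.2, 115.8]]
bush/jaw 0
top 0 0
top
-225 []
-206 []
-190 []
-170 ['-22:4', '-20:2', '-18:2', '-16:2', '-14:1', '-12:1', '-8:1', '-6:3', '-2:1', '-0:1']
tab 0 0
bush/jaw [[-12.7, 21.6, 60.6], [-2.8, 46.9, 81.0], [6.6, 68.8, 87.8]]
top 183 [[-12.9, -22.6, 97.2], [1.4, -0.3, 100.4], [16.4, 17.5, 104.8]]
in pliers -205.8 -10.2
now [497.1  95.5 198.4] 104.6 tool shift m (start axes) [0.0563 0.015  0.0184] turn -0.2
```

View pics/w5w.png

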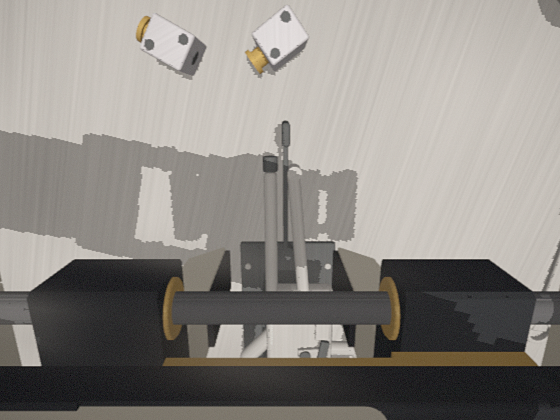

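Locked: the moving handle's outer face is at y≈+6.5 (30 mm over the handles) and it holds by itself. The tab at (286,133) measures x -263, y -9.5..-4.2. Now the lever.

{"api": "apply_moves", "payload": {
  "motion": ".028 .02 0 0;.028 .02 0 0;0 0 .03 0;0 0 .03 0;0 0 .03 0;0 0 .015 0;0 0 0 0;0 0 0 0"
}}

```text
time: 22.0
tool_pos: [523.1, 159.9, 95.5]
tcp_rot: [3.14, 0.0, 1.825]
contact_force: [0.6, -0.6, 0.4]
grip_width: 0.7
finger_force: 0.0
```

```bash
python3 - <<'E'
from h import *
gop(-263,20,93);o=bot.get_obs();print(o["contact_force"],o["grip_width"])
E
```

```text
in pliers -261.4 31.4
now [523.1 159.9  95.5] 104.6 tool shift m (start axes) [ 0.0015 -0.0114  0.0025] turn -0.2
[ 0.60077354 -0.60031255  0.42545345] 0.7026828139503135
```

{"api": "apply_moves", "payload": {
  "motion": ".0015 -.004 .0025 0;0 -.004 0 0;0 -.004 0 0;0 -.002 0 0;0 -.002 0 0;0 -.001 0 0;0 0 0 0"
}}

```text
time: 22.88
tool_pos: [505.6, 157.0, 92.2]
tcp_rot: [3.141, -0.0, 1.825]
contact_force: [0.7, 0.4, 0.4]
grip_width: 0.9
finger_force: 0.0
```

{"api": "apply_moves", "payload": {
  "motion": "0 -.001 0 0;0 -.001 0 0;0 -.001 0 0;0 0 0 0"
}}

```text
time: 23.38
tool_pos: [503.1, 156.3, 92.2]
tcp_rot: [3.14, -0.0, 1.825]
contact_force: [2.2, 0.3, -0.2]
grip_width: 0.3
finger_force: 1.2
```

{"api": "apply_moves", "payload": {
  "motion": "0 -.001 0 0;0 -.001 0 0;0 -.001 0 0;0 -.001 0 0;0 0 0 0"
}}

```text
time: 24.0
tool_pos: [498.3, 155.0, 92.1]
tcp_rot: [-3.141, -0.0, 1.825]
contact_force: [0.1, 0.0, 1.6]
grip_width: 0.4
finger_force: 0.4
```

{"api": "apply_moves", "payload": {
  "motion": "0 -.001 0 0;0 -.001 0 0;0 -.001 0 0;0 -.001 0 0;0 0 0 0"
}}

```text
time: 24.62
tool_pos: [494.8, 154.2, 92.1]
tcp_rot: [3.142, -0.0, 1.825]
contact_force: [1.6, -0.2, 0.1]
grip_width: 0.8
finger_force: 0.5
```

{"api": "apply_moves", "payload": {
  "motion": "0 -.001 0 0;0 -.001 0 0;0 -.001 0 0;0 -.001 0 0;0 0 0 0"
}}

```text
time: 25.25
tool_pos: [491.0, 153.2, 92.2]
tcp_rot: [3.141, -0.0, 1.825]
contact_force: [0.7, 0.3, 0.1]
grip_width: 0.0
finger_force: 0.7
```

{"api": "apply_moves", "payload": {
  "motion": "0 -.001 0 0;0 -.001 0 0;0 -.001 0 0;0 -.001 0 0;0 0 0 0"
}}

```text
time: 25.88
tool_pos: [487.2, 152.2, 92.2]
tcp_rot: [3.141, -0.0, 1.825]
contact_force: [2.1, -0.9, -0.5]
grip_width: 0.2
finger_force: 0.9
```

{"api": "apply_moves", "payload": {
  "motion": "0 .005 0 0;0 .01 0 0;0 .01 0 0;0 .005 0 0;0 0 -.02 0;0 0 -.03 0;0 0 -.03 0;0 0 -.03 0"
}}

```text
time: 26.88
tool_pos: [516.1, 159.8, 202.9]
tcp_rot: [-3.141, -0.0, 1.825]
contact_force: [-0.7, -0.4, -0.4]
grip_width: 0.8
finger_force: 0.0
```

{"api": "apply_moves", "payload": {
  "motion": ".03 .02 0 0;.03 .02 0 0;0 0 0 0;0 0 0 0"
}}

```text
time: 27.38
tool_pos: [539.4, 227.5, 201.7]
tcp_rot: [-3.14, 0.0, 1.826]
contact_force: [0.8, -0.3, 0.2]
grip_width: 0.2
finger_force: 0.0
```

```bash
python3 m.py w6; python3 - <<'E'
from h import *
gop(0,-20,230)
E
```

```text
wrist
-225 []
-206 []
-190 []
-170 []
tab 0 0
bush/jaw 0
top 0 0
top
-225 ['-22:3', '-20:2', '-18:2', '-16:3', '-14:2', '-12:1', '-8:1', '-6:4', '-4:1', '30:2', '32:2', '34:2', '36:1', '38:2', '40:3']
-206 ['-22:3', '-20:3', '-18:3', '-16:1', '-14:2', '-12:1', '-8:2', '-6:2', '-4:2', '26:4', '28:4', '30:1', '32:2', '34:1']
-190 ['-22:3', '-20:2', '-18:3', '-16:2', '-14:2', '-8:1', '-6:1', '-4:3', '22:2', '24:3', '26:1', '28:2', '30:2', '32:1']
-170 ['-22:4', '-20:2', '-18:2', '-16:2', '-14:1', '-12:1', '-8:1', '-6:1', '-4:3', '-0:1', '16:1', '18:2', '20:2', '22:2', '24:3', '26:3', '28:1']
tab 22 [[-269.3, -8.5, 106.1], [-261.5, -6.0, 114.7], [-254.5, -2.5, 117.8]]
bush/jaw [[-13.7, 21.0, 63.6], [-8.1, 46.5, 80.7], [7.9, 66.8, 86.6]]
top 179 [[-13.3, -23.2, 97.5], [1.7, -0.3, 100.3], [15.4, 17.7, 104.4]]
in pliers -322.2 64.4
now [539.6 227.1 202. ] 104.5 tool shift m (start axes) [-0.0604 -0.0592  0.022 ] turn -0.2
in pliers -322.2 64.4
now [539.6 227.1 202. ] 104.5 tool shift m (start axes) [-0.3225 -0.0833 -0.028 ] turn -0.2
```

Sprung open. One close check of the bush.

{"api": "apply_moves", "payload": {
  "motion": "-.04 -.0104 -.0035 0;-.04 -.0104 -.0035 0;-.04 -.0104 -.0035 0;-.04 -.0104 -.0035 0;-.04 -.0104 -.0035 0;-.04 -.0104 -.0035 0;-.04 -.0104 -.0035 0;-.04 -.0104 -.0035 0"
}}

```text
time: 28.48
tool_pos: [539.1, -104.8, 230.5]
tcp_rot: [3.141, 0.0, 1.824]
contact_force: [0.5, -0.2, 0.4]
grip_width: 0.0
finger_force: 0.0
```

{"api": "apply_moves", "payload": {
  "motion": "0 0 0 0;0 0 0 0"
}}

```text
time: 28.72
tool_pos: [539.4, -102.8, 230.1]
tcp_rot: [-3.141, -0.001, 1.824]
contact_force: [1.2, 1.0, 0.1]
grip_width: 0.4
finger_force: 0.0
```

```bash
python3 - <<'E'
from h import *
import pickle
O,yaw=pickle.load(open("pl.pkl","rb"));d=np.array([np.cos(yaw),np.sin(yaw)]);n=np.array([-d[1],d[0]])
c=wrist();W,u,v=cloud(c);Q=np.c_[(W[:,:2]-O)@np.c_[d,n],W[:,2]]
s=Q[(abs(Q[:,0])<5)&(Q[:,2]<130)]
print(" ".join(f"{b}:{np.median(q[:,2]):.0f}" for b in range(-30,60) if len(q:=s[abs(s[:,1]-b)<.5])>1))
k=(abs(Q[:,0])<30)&(abs(Q[:,1])<40)&(Q[:,2]<130);print(u[k].min(),u[k].max(),v[k].min(),v[k].max())
a,b=int(u[k].mean()),int(v[k].mean());im=c["img"][max(b-70,0):b+70,max(a-90,0):a+90];cv2.imwrite("pics/w7.png",cv2.resize(im,None,fx=4,fy=4))
E
```

```text
-30:90 -29:90 -28:90 -27:90 -26:90 -25:96 -24:96 -23:95 -22:94 -21:92 -20:91 -19:90 -18:99 -17:100 -16:100 -15:100 -14:100 -13:100 -12:100 -11:100 -10:100 -9:100 -8:100 -7:100 -6:100 -5:100 -4:100 -3:100 -2:100 -1:100 0:100 1:100 2:99 3:100 4:100 5:100 6:100 7:100 8:99 9:100 10:100 11:100 12:100 13:100 14:100 15:100 16:100 17:99 19:85 20:85 21:85 25:60 33:8 34:8 35:8 36:8 37:8 38:8 39:9 40:8 41:8 42:9 43:9 44:9 45:8 46:45 47:82 48:0 49:1 50:-0 51:-0 52:0 53:0 54:0 55:-0 57:-0 58:0 59:-1
258 349 154 222
```

View pics/w7.png

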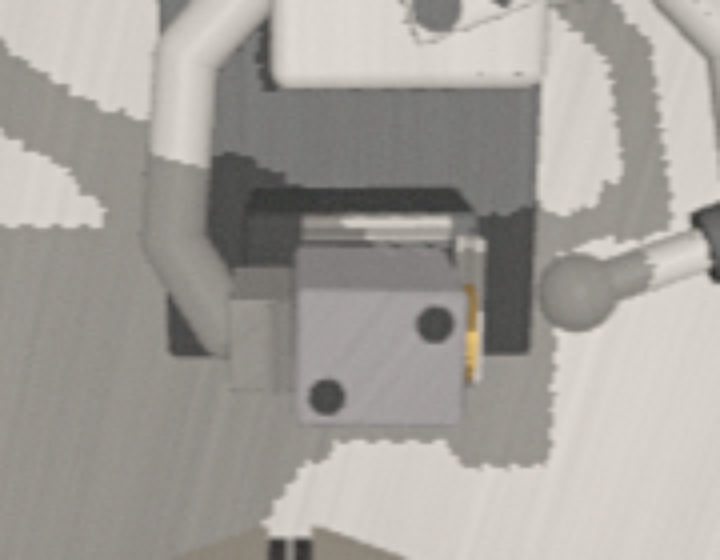

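The flange at (472,330) now sits on the block's face, covering y 18–22 mm, so the bush is fully home. The jaw is open and the block is still seated in the nest.

```bash
python3 -c "
from plant import bot
print(bot.close_job())"
```

```text
the job is handed in; nothing more can be done
None
```

The job is done and handed in: the pliers locked by themselves and sprang open when I pressed the release lever, the last close picture showed the bush fully home and the block still in the nest, and it took about 29 s with no reading above about 16 N on the pliers or 3 N on the lever.

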